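# Clamp the freshly glued bamboo mat holder

### The job

The bamboo mat holder has just been glued: clamp it with the one-hand bar clamp. First push the clamp's loose end jaw all the way onto the bar until its spring button clicks home. Then squeeze the trigger to the handle and let it out again, pull after pull, until both pads bear on the holder, and finish while still holding handle and trigger squeezed together between the fingers, the holder snug in the clamp; squeeze gently, the bamboo is crushed at about 70 N between the pads, and leave the other things alone.

Things in the scene. Friction and masses are not known exactly. Their poses are not given: they have to be found in the camera images.
- squeeze_point (a point): point midway between the outer faces of handle and released trigger, 42 mm above the table (the clamp's middle plane). Its y axis runs along the bar from head to end jaw, x square to it, from handle to jaws; the bar's axis lies 58 mm to +x. Here the handle's outer face is 30 mm to -y and the released trigger's 30 mm to +y (60 mm over both); squeezed to its stop, 38 mm
- handle: grip of the clamp: a fixed grey bar 24 mm wide (along the bar), 28 mm high, from 18 to 118 mm off the bar's axis on the side away from the jaws; free space all round it above the board. Origin on the bar's axis at the head pad's face; axes as squeeze_point
- trigger_grip: finger blade of the trigger, 70 x 12 x 24 mm, origin at its centre; it stands in front of the handle (end jaw's side) and swings towards it. Leverage about 2: once the pads bear, 20 N of grip at squeeze_point presses them on with 10 to 40 N, 30 N with 25 to 55 N (most if only the trigger-side finger bears); from about 40 N of grip the holder is crushed
- trigger (a joint): trigger angle, rad: 0 let out (a spring of 4 to 6 N at the fingers returns it), 0.19 at its stop. A pull to 0.15 or more draws the bar in by one or more 7.5 mm teeth; let it out below 0.03 to catch the next tooth
- clamp_bar (a joint): how far the bar has been drawn in through the head, m, 0 to 0.05; starts at 0 to 0.012. A brake holds it against about 10 N either way, so push the end jaw with less than that
- bar_tail (a point): rear end of the steel bar (20 x 6 mm, 320 mm long) behind the head; it moves away from the head as the bar is drawn in
- end_jaw (a joint): how far the end jaw stands out from its home on the bar, m: 0 = bottomed and clicked home; starts at 0.026 to 0.042. It slides with 2 N, the spring button needs 3 to 7 N over the last 16 mm and drops in below 0.0015; then it has 1.5 mm of play outwards, up to 3.5 mm under load
- end_face (a point): centre of the end jaw's flat outer end face (34 x 26 mm, upright, facing +y away from the head), on the bar's axis, 42 mm above the table: the place to push it, towards the head
- end_pad: rubber pad of the end jaw, 44 x 8 x 32 mm; origin on the bar's axis in the plane of its working face; the pad lies 32 to 76 mm to +x of it; y axis along the bar, away from the head
- head_pad: fixed rubber pad of the clamp's head, the same size; origin on the bar's axis in the plane of its working face; when the holder is clamped the two origins are 90 mm apart
- bamboo_holder: empty open bamboo mat holder, 70 x 90 x 75 mm (90 along the bar), standing on the 12 mm board between the pads, 2 to 11 mm from the head pad; about 0.35 kg; origin at the centre of its underside
- onggi_jar: small empty brown onggi jar, 136 mm across, 138 mm high, on the table; leave alone
- jar_lid: white plastic jar lid with a knob, 136 mm across, lying on the table; leave alone
- steel_tongs: steel tongs, about 235 mm long, lying on the table; leave alone
- clay_pot: small terracotta pot, 90 mm across, 85 mm high, on the table; leave alone
- glue_bottle: white glue bottle, 40 mm across, 105 mm high, standing on the board behind the clamp's head (jaws' side); leave alone
- glue_brush: flat glue brush with a wooden handle lying on the board's handle side, along the bar; leave alone
There are look-alikes about, which are no part of the job. Leave any pink look-alike of the bamboo_holder alone.

How it is judged:
By the outcome, as a careful person would: the job done as asked, in the order asked, and still so for the second after the job is handed in, while the arm keeps its last pose, push and grip.
It also fails if it takes over 48 s, if anything falls off the work surface, if the arm or the gripper's body presses on something with over 40 N, if the wrist force passes 120 N, or if a joint passes its speed limit or range.

### The arm

A 6-joint arm with a two-finger parallel gripper is mounted at the origin on the work surface. World frame = base frame: x ahead of the robot, y to its left, z up, the work surface at z = 0. Lengths are in mm, angles in rad, forces in N, time in s.
With the tool pointing down it reaches from about 375 to 925 mm from the base axis. Payload 5.7 kg.
Tool frame: the origin (TCP) lies on the centre line of the jaws, within the pads' length; the fingertips stand 22 mm ahead of it and the grasp point (between the pads) lies 3 mm ahead of it; z points along the fingers, y is the line along which they close (so a half turn about z gives the same grasp; the last joint's range is limited). The gripper opens to 85 mm and grips with 20 to 120 N. Pads are 22 mm wide; open, the fingers measure 114 mm over their backs; the gripper's body (76 mm by 85 mm) begins 54 mm behind the grasp point. The pads swing forward as they close: fully open they stand 13 mm farther back than shut.
Start: joints at [-1.391, 0.359, 1.51, -0, 1.272, -0.115], TCP at [174.315, -574.091, 253.267] pointing down, gripper open.
Joint ranges: [-2.97, 2.97], [-1.01, 2.36], [0.21, 2.38], [-0.96, 4.11], [0.2, 2.71], [-2.98, 2.98]. Speed limits (rad/s): [2.39, 2.39, 3.14, 3.14, 3.14, 3.14].

### API

Orientations are given as a rotation vector (axis times angle).
In Python, from bench import r, viewer, models gives the robot as it stands.
- The arm moves only by the tool jog_arm, never from a script. Its argument "series" is a list of rows, each a list of 4 numbers: the shift along the world's x, y, z in units of 60 mm (1.0 is 60 mm), then the turn about the world's z in units of 8 degrees (1.0 is 8 degrees). In form: [[tx, ty, tz, turn], ...]. A call has 1 to 10 rows; each row shifts and turns the commanded pose from where the row before left it; what a row does not reach is not made up. A row lasts 1/8 s, in which the tool goes at most 62.5 mm and 10.7 degrees, less where a joint would pass 70% of its speed; a pose out of reach is approached as far as the arm can. A call is refused whole if a number of a shift passes 1 or a number of a turn 1, either way. A call with a gripper value outside its range is refused whole. "grip" is the opening, from 0 (shut) to 1 (fully open), set as the call begins (left out, the last holds). The fingers move at their own pace and stop on an object; "newtons" is the grip in N (left out, the last holds). Time passes only in rows, so rows that do not move let the fingers close. It gives the time, the measured TCP pose, the force, the opening and the grip force at its end, in the units of the state.
- r.read_state(): the state, without advancing time (a new reading comes with each control period).
- viewer.read_camera(name): name is "scene" or "side" or "wrist"; returns the picture (420x560x3 uint8, red, green, blue); there is no depth.
- viewer.calibration(name): a dict with "K" (3x3 intrinsics, pixels), "R" (3x3) and "t" (3): a world point X has camera coordinates R X + t; the wrist camera has in their place "mount" (4x4, takes a point from camera to tool coordinates, whose origin is the TCP and whose axes are the flange's). Camera axes: x right, y down, z forward; pixel columns grow to the right and rows downward; lengths in mm; the calibration is good to about 2 mm. A picture is of the moment at which its call begins: read the wrist's pose just before it. calibration takes no time and is no camera call.
- r.finish_job(): hands the job in; it is judged then, once.
Trained networks look in the newest picture that a camera, given by its name, has taken for a name from the list of things; names that differ only in an ending like _2 or _b are one class to them, and where a whole thing is asked for, a point or a joint stands for the part that bears it (a point fixed in the world has none). Each returns a list of dicts, best first, with "confidence" (0 to 1); they miss things now and then, are a little off and sometimes report something else, mostly with a low value. They report only what shows in the picture. A call takes as long as a camera call. They do not tell look-alikes from the thing itself.
- models.outline_of(name, camera): "mask" (420x560 bool, what is visible of it) and "uv" ([column, row] in pixels, amid what is visible of it).
- models.tip_of(name, camera): "uv" ([column, row] in pixels: a listed point, or the origin of a listed thing).
The state is a dict: "clock": time; "q": joint angles; "dq": joint speeds; "joint_efforts": joint torques, N m; "eef_pos": TCP position; "eef_rot": TCP orientation; "contact_force": force on the tool from outside, world axes, zero at the start; "ft_torque": the same for the moment, N m; "finger_gap": finger opening in mm; "finger_force": force on a finger pad.
Only numpy, scipy, OpenCV 4.12 (cv2) and the standard library are available. Lean on these libraries where they do the work, as an engineer would, in place of code of your own. Each camera call takes 0.05 s, during which the arm holds its last target. There are 200 camera calls.

## Working session

There is one attempt and no reset: what is moved stays moved. The work goes in short steps, Python scripts to look and compute and a tool call to move; the robot and the scene stay as the last step left them, time stands still between calls to the robot, and variables do not carry over. Pictures are saved under pics/ and viewed, at most 10 in all, crops included, and the job is handed in when it is done.

Besides the shell and the picture viewer there is one more tool, called after "Request:" by a JSON object that holds its "method" and its "body", one argument or row to a line. jog_arm: Moves the arm, as the interface text tells. Its arguments: {"type":"object","properties":{"series":{"type":"array","items":{"type":"array","items":{"type":"number"}}},"grip":{"type":"number"},"newtons":{"type":"number"}},"required":["series"]}

```bash
mkdir -p pics; ls
cat > h.py <<'E'
from bench import r, viewer, models
import numpy as np, cv2
def save(cam,fn):
    im=viewer.read_camera(cam); cv2.imwrite('pics/'+fn,im[:,:,::-1].copy()); return im
def ray(cam,uv):
    c=viewer.calibration(cam); K,R,t=[np.array(c[k],float) for k in('K','R','t')]
    d=R.T@np.linalg.solve(K,[uv[0],uv[1],1]); return -R.T@t,d
def atz(cam,uv,z):
    o,d=ray(cam,uv); return o+d*(z-o[2])/d[2]
def tri(a,b):
    A=0;B=0;
    for o,d in(a,b):
        d=d/np.linalg.norm(d);P=np.eye(3)-np.outer(d,d);A=A+P;B=B+P@o
    return np.linalg.solve(A,B)
E
python3 - <<'E'
from h import *
a=save('scene','s1.png');b=save('side','d1.png')
cv2.imwrite('pics/both.png',cv2.resize(np.vstack([a,b]),(400,600))[:,:,::-1])
for n in ['squeeze_point','bar_tail','end_face','end_pad','head_pad','handle','trigger_grip','bamboo_holder']:
    for c in('scene','side'):
        print(n,c,[(np.round(x['uv']).tolist(),round(x['confidence'],2)) for x in models.tip_of(n,c)][:4])
print(r.read_state())
E
```

```text
pics
squeeze_point scene [([248.0, 202.0], 0.7), ([288.0, 349.0], 0.19)]
squeeze_point side [([302.0, 196.0], 0.58)]
bar_tail scene [([372.0, 319.0], 0.63), ([212.0, 202.0], 0.59)]
bar_tail side [([301.0, 176.0], 0.86)]
end_face scene [([310.0, 253.0], 0.9)]
end_face side [([220.0, 246.0], 0.74)]
end_pad scene [([291.0, 244.0], 0.46)]
end_pad side [([243.0, 211.0], 0.29)]
head_pad scene [([202.0, 153.0], 0.46), ([372.0, 323.0], 0.18)]
head_pad side [([278.0, 198.0], 0.39)]
handle scene [([213.0, 202.0], 0.59)]
handle side []
trigger_grip scene [([253.0, 205.0], 0.43)]
trigger_grip side [([298.0, 196.0], 0.54)]
bamboo_holder scene [([248.0, 249.0], 0.63), ([269.0, 151.0], 0.63), ([164.0, 172.0], 0.52), ([247.0, 198.0], 0.15)]
bamboo_holder side [([242.0, 211.0], 0.71)]
{'clock': 0.9, 'q': array([-1.39108090e+00,  3.58754503e-01,  1.51040305e+00, -1.19353332e-05,
        1.27251197e+00, -1.15109125e-01]), 'dq': array([-0.00192451,  0.00211757,  0.00123343, -0.00050815, -0.00036292,
        0.00151206]), 'joint_efforts': array([-1.30045260e-03, -5.27582502e+01, -2.79053897e+01, -1.64088592e-04,
        1.71229240e-03,  4.35542333e-06]), 'eef_pos': array([ 174.32062128, -574.08309364,  253.29272995]), 'eef_rot': array([-3.10744398e+00, -4.61428110e-01,  2.18098799e-05]), 'contact_force': array([-0.08230183, -0.00666688,  0.93418179]), 'ft_torque': array([ 0.01831275,  0.02915197, -0.05441616]), 'finger_force': 0.0, 'finger_gap': 85.12165876943867}
```

View pics/s1.png

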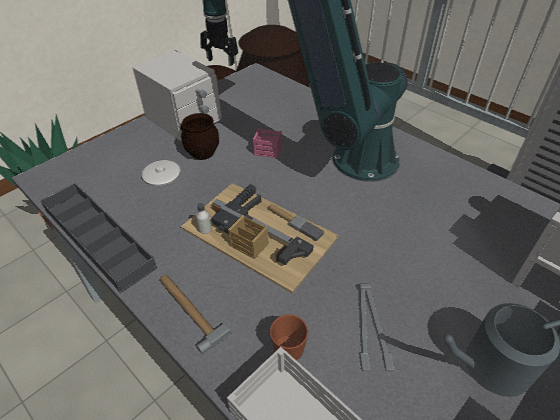

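View pics/d1.png

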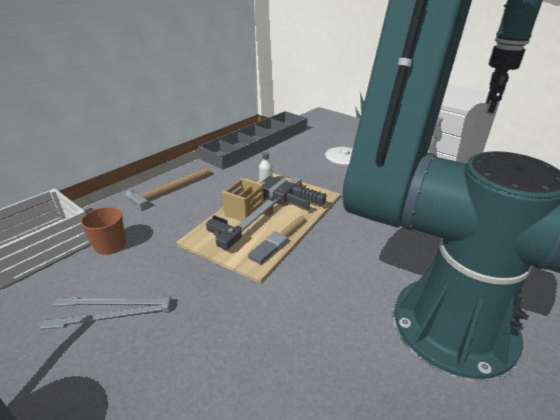

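The scene view shows three holder candidates. The pink one at (267,144) is the look-alike, and the drawer-unit hit at (164,172) is a false detection of the lid. The bamboo one at (248,238) is on the board between the pads, so it is the one meant. I'll triangulate and confirm with a crop.

Run:
```python
from h import *
P=lambda a,b:np.round(tri(ray('scene',a),ray('side',b)),1)
ef=P((310,253),(220,246));print('ef',ef,atz('scene',(310,253),42),atz('side',(220,246),42))
print('sq',P((248,202),(302,196)),atz('scene',(248,202),42),atz('side',(302,196),42))
print('tail',P((212,202),(301,176)),atz('scene',(212,202),42),atz('side',(301,176),42))
print('trig',P((253,205),(298,196)))
print('holder',atz('scene',(248,249),12),atz('side',(242,211),12))
# board corners (approx) from scene
for uv in [(232,184),(337,236),(294,290),(181,227)]: print('board',np.round(atz('scene',uv,12),0))
a=viewer.read_camera('scene');b=viewer.read_camera('side')
A=cv2.resize(a[170:300,170:350],None,fx=3.3,fy=3.3,interpolation=cv2.INTER_CUBIC)
B=cv2.resize(b[150:290,170:350],None,fx=3.3,fy=3.3,interpolation=cv2.INTER_CUBIC)
cv2.imwrite('pics/cA.png',A[:,:,::-1]);cv2.imwrite('pics/cB.png',B[:,:,::-1])
```

```text
ef [494.4 169.2  34.3] [499.23764823 172.87878907  42.        ] [486.92592045 175.29546866  42.        ]
sq [ 476.4 -112.6   41. ] [ 479.30083668 -107.61506057   42.        ] [ 476.98151302 -116.51534654   42.        ]
tail [ 551.9 -202.6   36. ] [ 558.66957033 -190.2654686    42.        ] [ 548.43896733 -203.00889112   42.        ]
trig [476.6 -90.8  47.6]
holder [595.31334608  15.71411929  12.        ] [581.96967171  13.73757733  12.        ]
board [ 437. -237.   12.]
board [374. 172.  12.]
board [607. 212.  12.]
board [ 679. -199.   12.]
```

View pics/cA.png

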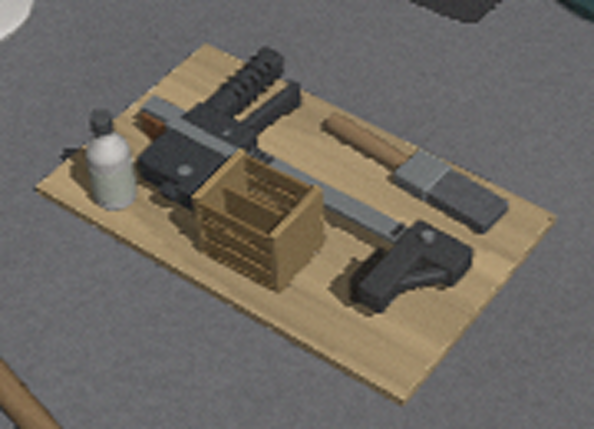

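View pics/cB.png

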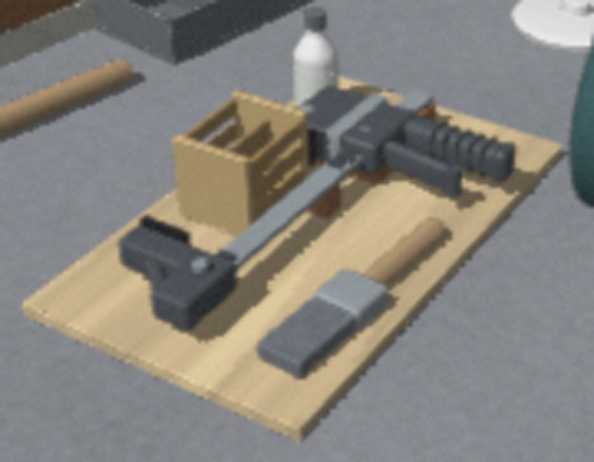

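The crops confirm it: the open bamboo holder stands between the head pad and the end jaw. The end jaw's face is at scene (310,253), the handle and trigger at scene (248,202), and the brush on the handle side. I'll fly over and refine with the wrist camera.

Request:
{"method": "jog_arm", "body": {
  "series": [
    [0.6,0.75,0.1,-0.3],
    [0.6,0.75,0.1,-0.3],
    [0.6,0.75,0.1,-0.2],
    [0.6,0.8,0.1,-0.2],
    [0.6,0.8,0.1,0],
    [0.5,0.85,0.1,0],
    [0.4,0.9,0.1,0],
    [0.4,0.9,0.1,0],
    [0.3,0.95,0,0],
    [0.3,0.95,0,0]
  ],
  "grip": 0,
  "newtons": 25
}}

```text
clock: 2.25
eef_pos: [468.9, -68.3, 301.7]
eef_rot: [3.132, 0.243, 0.002]
contact_force: [0.6, -0.2, 0.1]
finger_gap: -0.1
finger_force: 0.0
```

Request:
{"method": "jog_arm", "body": {
  "series": [
    [0.1,0.9,0,0],
    [0.1,0.8,0,0],
    [0.1,0.5,0,0],
    [0,0,0,0],
    [0,0,0,0]
  ]
}}

```text
clock: 2.88
eef_pos: [486.2, 61.5, 301.2]
eef_rot: [3.132, 0.244, -0.0]
contact_force: [1.1, 1.0, -0.6]
finger_gap: 0.1
finger_force: 0.0
```

```bash
cat >> h.py <<'E'
from scipy.spatial.transform import Rotation as Ro
def wray(uv,s):
    c=viewer.calibration('wrist');M=np.array(c['mount'],float);K=np.array(c['K'],float)
    d=np.linalg.solve(K,[uv[0],uv[1],1]);R=Ro.from_rotvec(s['eef_rot']).as_matrix()
    return np.array(s['eef_pos'])+R@M[:3,3], R@M[:3,:3]@d
def watz(uv,s,z):
    o,d=wray(uv,s);return np.round(o+d*(z-o[2])/d[2],1)
E
python3 - <<'E'
from h import *
s=r.read_state();save('wrist','w1.png');print(s)
for n in ['squeeze_point','bar_tail','end_face','end_pad','head_pad','handle','trigger_grip','bamboo_holder']:
    print(n,[(np.round(x['uv']).tolist(),round(x['confidence'],2),watz(x['uv'],s,42 if n[0]!='b' or n[1]=='a' and n[2]=='r' else 12)) for x in models.tip_of(n,'wrist')][:3])
E
```

```text
{'clock': 2.875, 'q': array([-1.49669353e-02,  1.54786283e-01,  1.67204599e+00, -5.04031241e-04,
        1.31492568e+00,  1.40036914e+00]), 'dq': array([-0.01903199, -0.00393656,  0.00301078,  0.00158952,  0.00028863,
        0.00168415]), 'joint_efforts': array([ 8.36376026e-01, -3.94688022e+01, -2.87049133e+01,  7.93760084e-02,
       -1.15638133e-02,  1.19277442e-02]), 'eef_pos': array([486.17983876,  61.45952421, 301.24338443]), 'eef_rot': array([ 3.13162234e+00,  2.44113854e-01, -3.29390456e-04]), 'contact_force': array([ 1.12147844,  0.98417004, -0.60260504]), 'ft_torque': array([ 0.01388715, -0.03615626, -0.01095225]), 'finger_force': 0.0, 'finger_gap': 0.06461769240022505}
squeeze_point [([415.0, 204.0], 0.83, array([ 483., -122.,   42.]))]
bar_tail [([489.0, 158.0], 0.8, array([ 554.5, -192.8,   42. ])), ([392.0, 204.0], 0.51, array([478.8, -92.1,  42. ]))]
end_face [([188.0, 162.0], 0.83, array([492.2, 169.1,  42. ]))]
end_pad []
head_pad [([284.0, 223.0], 0.62, array([431.3,  39.4,  42. ]))]
handle []
trigger_grip [([395.0, 204.0], 0.79, array([479. , -96.8,  42. ])), ([192.0, 160.0], 0.48, array([495.6, 164.2,  42. ]))]
bamboo_holder [([331.0, 108.0], 0.93, array([581.6,   4. ,  12. ])), ([455.0, 361.0], 0.71, array([ 224. , -284.1,   12. ]))]
```

View pics/w1.png

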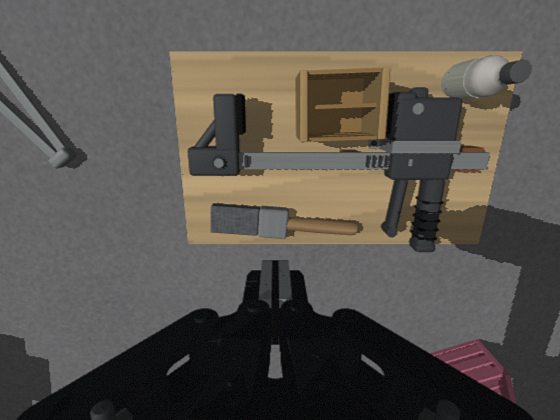

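Run:
```python
from h import *
s=r.read_state()
a=watz((250,160),s,45);b=watz((487,160),s,45);print(a,b,np.degrees(np.arctan2(*(a-b)[[1,0]])))
for nm,uv,z in [('endL',(189,150),50),('endR',(190,174),50),('brushL',(211,204),25),('brushL2',(211,237),25),('handle tip',(424,245),50),('hL',(416,215),50),('hR',(441,215),50),('trig tip L',(383,230),50),('trigger mid L',(386,210),50),('board endL',(170,52),12),('board endR',(188,243),12)]: print(nm,watz(uv,s,z))
```

```text
[506.9  94.4  45. ] [ 551.5 -189.6   45. ] 98.92496476004328
endL [508.2 167.1  50. ]
endR [479.6 163.9  50. ]
brushL [437.4 139.4  25. ]
brushL2 [389.7 135.1  25. ]
handle tip [ 433.  -145.6   50. ]
hL [ 471.4 -122.9   50. ]
hR [ 476.4 -154.2   50. ]
trig tip L [445.1 -87.   50. ]
trigger mid L [472.  -83.5  50. ]
board endL [613.7 206.8  12. ]
board endR [369.4 169.   12. ]
```

The wrist view shows the clamp along row 160, with the end face at (188,162), trigger at (390,210), handle at (428,215) and bar tail at (489,159). The bar's axis runs at 98.9°, and the tool's closing line already matches it. Next I go down beyond the end face with the fingers shut.

Request:
{"method": "jog_arm", "body": {
  "series": [
    [0.05,0.9,0,0],
    [0,0.9,-0.3,0],
    [0,0.6,-0.75,0],
    [0,0,-1,0],
    [0,0,-1,0],
    [0,0,-0.75,0],
    [0,0,-0.35,0],
    [0,0,0,0]
  ]
}}

```text
clock: 4.32
eef_pos: [488.1, 205.5, 50.7]
eef_rot: [3.132, 0.243, -0.006]
contact_force: [0.5, -0.1, -0.2]
finger_gap: -0.1
finger_force: 0.0
```

Run:
```python
from h import *
s=r.read_state();im=save('wrist','w2.png');print(s['eef_pos'],s['contact_force'])
n='end_face'
print([(np.round(x['uv']).tolist(),round(x['confidence'],2),watz(x['uv'],s,42)) for x in models.tip_of(n,'wrist')][:3])
```

```text
[488.07010549 205.46314492  50.68525561] [ 0.54636878 -0.13252079 -0.15857897]
[([353.0, 291.0], 0.6, array([494.5, 167.6,  42. ]))]
```

View pics/w2.png

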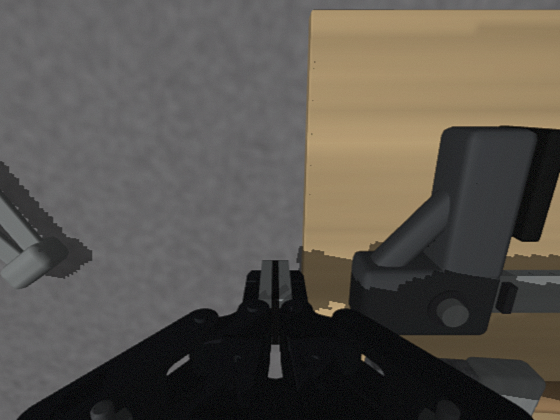

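Request:
{"method": "jog_arm", "body": {
  "series": [
    [0.03,-0.15,0,0],
    [0.02,-0.15,0,0],
    [0.006,-0.04,0,0],
    [0.006,-0.04,0,0],
    [0.006,-0.04,0,0],
    [0.006,-0.04,0,0]
  ]
}}

```text
clock: 5.18
eef_pos: [493.9, 178.5, 52.4]
eef_rot: [-3.132, -0.243, -0.0]
contact_force: [-0.3, 2.0, 0.9]
finger_gap: -0.3
finger_force: 0.8
```

Request:
{"method": "jog_arm", "body": {
  "series": [
    [0.006,-0.04,0,0],
    [0.006,-0.04,0,0],
    [0.006,-0.04,0,0],
    [0.006,-0.04,0,0]
  ]
}}

```text
clock: 5.68
eef_pos: [495.3, 168.6, 52.3]
eef_rot: [-3.132, -0.243, -0.0]
contact_force: [1.0, 1.3, 1.7]
finger_gap: 0.2
finger_force: 0.8
```

Request:
{"method": "jog_arm", "body": {
  "series": [
    [0.006,-0.04,0,0],
    [0.006,-0.04,0,0],
    [0.006,-0.04,0,0]
  ]
}}

```text
clock: 6.05
eef_pos: [496.5, 161.4, 52.3]
eef_rot: [-3.132, -0.243, -0.001]
contact_force: [0.6, 2.5, 0.8]
finger_gap: 0.3
finger_force: 0.9
```

Request:
{"method": "jog_arm", "body": {
  "series": [
    [0.005,-0.03,0,0],
    [0.005,-0.03,0,0]
  ]
}}

```text
clock: 6.3
eef_pos: [496.9, 158.2, 52.3]
eef_rot: [-3.132, -0.243, -0.0]
contact_force: [-0.0, 4.9, 1.1]
finger_gap: -0.1
finger_force: 2.3
```

Request:
{"method": "jog_arm", "body": {
  "series": [
    [0.005,-0.03,0,0],
    [0.005,-0.03,0,0]
  ]
}}

```text
clock: 6.55
eef_pos: [497.5, 154.4, 52.3]
eef_rot: [-3.132, -0.243, -0.0]
contact_force: [-0.4, 0.6, 0.4]
finger_gap: -0.2
finger_force: 0.1
```

Request:
{"method": "jog_arm", "body": {
  "series": [
    [0.005,-0.03,0,0],
    [0.005,-0.03,0,0]
  ]
}}

```text
clock: 6.8
eef_pos: [498.1, 150.5, 52.2]
eef_rot: [-3.132, -0.244, 0.0]
contact_force: [0.2, 3.5, 0.6]
finger_gap: 0.0
finger_force: 1.4
```

Request:
{"method": "jog_arm", "body": {
  "series": [
    [0.003,-0.02,0,0],
    [0.003,-0.02,0,0]
  ]
}}

```text
clock: 7.05
eef_pos: [498.4, 148.1, 52.2]
eef_rot: [-3.132, -0.244, 0.0]
contact_force: [0.1, 3.1, 0.5]
finger_gap: -0.3
finger_force: 1.4
```

Request:
{"method": "jog_arm", "body": {
  "series": [
    [0.003,-0.02,0,0],
    [0.003,-0.02,0,0]
  ]
}}

```text
clock: 7.3
eef_pos: [498.8, 145.7, 52.2]
eef_rot: [3.132, 0.244, -0.0]
contact_force: [0.5, 0.9, 0.2]
finger_gap: -0.1
finger_force: 0.8
```

Request:
{"method": "jog_arm", "body": {
  "series": [
    [0.003,-0.02,0,0],
    [0.003,-0.02,0,0]
  ]
}}

```text
clock: 7.55
eef_pos: [499.0, 144.8, 52.3]
eef_rot: [-3.13, -0.241, 0.0]
contact_force: [-0.1, 11.9, 1.0]
finger_gap: -0.0
finger_force: 5.6
```

Run:
```python
from h import *
for i in range(3):
    s=r.read_state();print(s['eef_pos'],s['contact_force'],s['finger_force'])
    viewer.read_camera('side')
im=viewer.read_camera('wrist')
cv2.imwrite('pics/w3.png',im[:,:,::-1])
for n in('end_face','bar_tail','end_pad'):print(n,[(np.round(x['uv']).tolist(),round(x['confidence'],2),watz(x['uv'],s,42)) for x in models.tip_of(n,'wrist')][:3])
for n in('end_face','bar_tail'):print(n,[(np.round(x['uv'],1).tolist(),round(x['confidence'],2)) for x in models.tip_of(n,'side')][:3])
```

```text
[498.95032995 144.83563186  52.27883261] [-0.12380423 11.93972745  0.97334912] 5.589822828769684
[498.91442517 144.76683937  52.26748751] [-1.4067138   9.55094426  0.27203281] 5.088163912296295
[498.94773753 144.77555496  52.30105748] [-0.14541106  9.93519192  1.57347478] 4.927986413240433
end_face [([303.0, 290.0], 0.89, array([501. , 130.2,  42. ]))]
bar_tail []
end_pad []
end_face [([228.6, 237.8], 0.55)]
bar_tail [([301.0, 176.1], 0.73)]
```

View pics/w3.png

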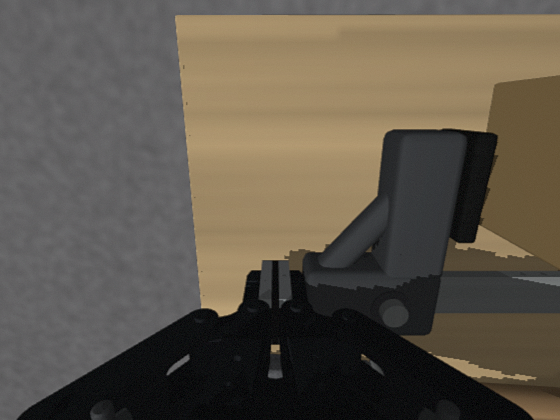

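The end jaw has bottomed: the force jumped from about 3 N to 12 N with no further travel, and the face moved about 38 mm. I'll back off and hover over the handle and trigger, opening the gripper.

Request:
{"method": "jog_arm", "body": {
  "series": [
    [-0.02,0.12,0,0],
    [0,0.05,0.3,0],
    [0,0,0.9,0],
    [0,0,0.9,0],
    [0,-0.5,0.75,0],
    [-0.05,-0.9,0.3,0],
    [-0.05,-0.95,0,0],
    [-0.05,-0.95,0,0],
    [-0.05,-0.9,0,0],
    [-0.05,-0.4,0,0]
  ],
  "grip": 1,
  "newtons": 20
}}

```text
clock: 9.25
eef_pos: [482.0, -125.3, 241.1]
eef_rot: [3.132, 0.24, -0.002]
contact_force: [-1.0, 1.3, -0.3]
finger_gap: 85.7
finger_force: 0.0
```

Request:
{"method": "jog_arm", "body": {
  "series": [
    [0,0,0,0],
    [0,0,0,0]
  ]
}}

```text
clock: 9.5
eef_pos: [482.4, -121.7, 241.0]
eef_rot: [-3.131, -0.243, 0.002]
contact_force: [0.8, -0.4, 0.0]
finger_gap: 85.4
finger_force: 0.0
```

Run:
```python
from h import *
s=r.read_state();save('wrist','w4.png');print(s['eef_pos'],s['contact_force'],s['finger_gap'])
for n in ['squeeze_point','bar_tail','end_face','trigger_grip']:
    print(n,[(np.round(x['uv']).tolist(),round(x['confidence'],2),watz(x['uv'],s,42)) for x in models.tip_of(n,'wrist')][:3])
for n in['handle','trigger_grip']:
    for x in models.outline_of(n,'wrist')[:2]:
        ys,xs=np.nonzero(x['mask']);print(n,x['confidence'],xs.min(),xs.max(),ys.min(),ys.max())
```

```text
[ 482.39752007 -121.65615198  240.95496733] [ 0.80434556 -0.43346074  0.04452105] 85.42353692690064
squeeze_point [([273.0, 193.0], 0.84, array([ 480.8, -120.5,   42. ])), ([172.0, 73.0], 0.67, array([582. ,  -8.3,  42. ]))]
bar_tail [([358.0, 138.0], 0.69, array([ 551.2, -196.5,   42. ]))]
end_face [([33.0, 140.0], 0.66, array([498.4, 126.8,  42. ])), ([273.0, 193.0], 0.3, array([ 481. , -120.3,   42. ]))]
trigger_grip [([251.0, 189.0], 0.57, array([481.4, -96.6,  42. ]))]
handle 0.68 277 302 160 249
trigger_grip 0.8 241 258 160 230
trigger_grip 0.65 24 101 51 155
```

View pics/w4.png

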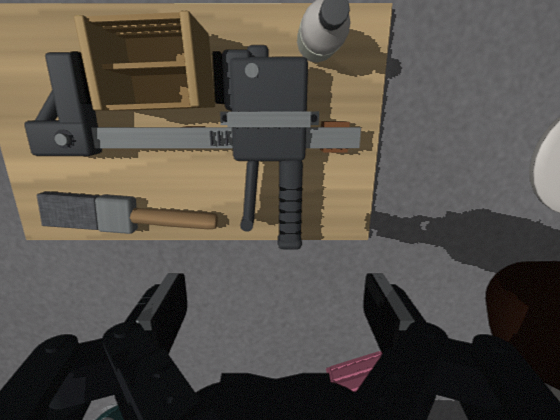

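The network puts the squeeze point at (273,193), i.e. world (481,-120.5), and this fits the handle's right edge at column 302 and the trigger's left edge at column 243. I'll go down around handle and trigger.

Request:
{"method": "jog_arm", "body": {
  "series": [
    [-0.02,0.02,-0.9,0],
    [0,0,-0.9,0],
    [0,0,-0.8,0],
    [0,0,-0.4,0],
    [0,0,-0.25,0],
    [0,0,0,0]
  ]
}}

```text
clock: 10.6
eef_pos: [481.5, -120.8, 45.7]
eef_rot: [-3.131, -0.244, 0.002]
contact_force: [0.3, 0.0, 0.4]
finger_gap: 85.5
finger_force: 0.0
```

Request:
{"method": "jog_arm", "body": {
  "series": [
    [0,0,0,0],
    [0.01,-0.06,0,0],
    [0.01,-0.06,0,0],
    [0.01,-0.06,0,0],
    [0,0,0,0],
    [0,0,0,0]
  ],
  "grip": 0,
  "newtons": 20
}}

```text
clock: 11.35
eef_pos: [483.7, -130.2, 48.6]
eef_rot: [-3.13, -0.242, -0.002]
contact_force: [-2.5, 10.6, 19.7]
finger_gap: 38.1
finger_force: 19.4
```

Run:
```python
from h import *
s=r.read_state();save('wrist','w5.png');print(s['eef_pos'],s['contact_force'],s['finger_gap'],s['finger_force'])
```

```text
[ 483.71328642 -130.22628151   48.59374524] [-2.50145645 10.56975003 19.67295916] 38.08260786320955 19.39390851650387
```

View pics/w5.png

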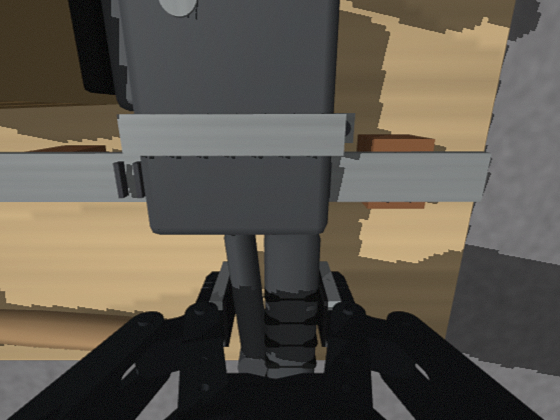

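The wrist view shows handle and trigger squeezed between the fingers at a gap of 38 mm, with the bar tail at (490,177). I'll trim the pose to remove the side and vertical loads, then release and pull again.

Request:
{"method": "jog_arm", "body": {
  "series": [
    [-0.003,0.02,0.04,0],
    [0,0,0,0],
    [0,0,0,0],
    [0,0,0,0]
  ],
  "grip": 1
}}

```text
clock: 11.9
eef_pos: [483.7, -131.0, 48.7]
eef_rot: [3.132, 0.243, 0.001]
contact_force: [0.1, -0.0, 0.3]
finger_gap: 85.7
finger_force: 0.3
```

```bash
cat > t.py <<'E'
from h import *
s=r.read_state();viewer.read_camera('wrist');print(s['clock'],s['contact_force'],s['finger_gap'],s['finger_force'])
for n in ['bar_tail']:
    print(n,[(np.round(x['uv'],1).tolist(),round(x['confidence'],2),watz(x['uv'],s,42)) for x in models.tip_of(n,'wrist')][:2])
E
python3 t.py
```

```text
11.9 [ 0.07907837 -0.00434601  0.28859052] 85.74991381893345 0.26087270394782536
bar_tail [([480.9, 175.9], 0.64, array([ 553.3, -207.9,   42. ]))]
```

Request:
{"method": "jog_arm", "body": {
  "series": [
    [0,0,0,0],
    [0,0,0,0],
    [0,0,0,0],
    [0,0,0,0]
  ],
  "grip": 0
}}

```text
clock: 12.5
eef_pos: [482.1, -130.5, 49.1]
eef_rot: [-3.131, -0.244, 0.004]
contact_force: [-5.5, 0.7, 10.9]
finger_gap: 38.0
finger_force: 20.9
```

```bash
python3 t.py
```

```text
12.5 [-5.50958991  0.73490311 10.94664016] 38.04831443468719 20.894372100010514
bar_tail [([500.4, 173.4], 0.7, array([ 554., -215.,   42.]))]
```

Each pull draws about 7 mm, and the loads are now small. I'll continue pulling.

Request:
{"method": "jog_arm", "body": {
  "series": [
    [0,0,0,0],
    [0,0,0,0],
    [0,0,0,0],
    [0,0,0,0]
  ],
  "grip": 1
}}

```text
clock: 13.1
eef_pos: [483.8, -131.0, 48.7]
eef_rot: [3.132, 0.244, 0.001]
contact_force: [-0.1, -0.6, 0.0]
finger_gap: 85.5
finger_force: 0.1
```

Request:
{"method": "jog_arm", "body": {
  "series": [
    [0,0,0,0],
    [0,0,0,0],
    [0,0,0,0],
    [0,0,0,0],
    [0,0,0,0]
  ],
  "grip": 0
}}

```text
clock: 13.72
eef_pos: [482.2, -130.4, 49.3]
eef_rot: [-3.132, -0.244, 0.003]
contact_force: [-5.0, 0.5, 12.3]
finger_gap: 37.9
finger_force: 20.2
```

```bash
python3 t.py
python3 - <<'E'
from h import *
a=viewer.read_camera('scene');b=viewer.read_camera('side')
A=cv2.resize(a[170:300,170:350],None,fx=2.2,fy=2.2,interpolation=cv2.INTER_CUBIC)
B=cv2.resize(b[150:280,170:350],None,fx=2.2,fy=2.2,interpolation=cv2.INTER_CUBIC)
C=viewer.read_camera('wrist')[:286]
cv2.imwrite('pics/c5.png',np.vstack([np.hstack([A,B])[:,:560] if 0 else cv2.resize(np.hstack([A,B]),(560,202)),C])[:,:,::-1])
E
```

```text
13.725 [-4.99457442  0.49609692 12.34100648] 37.87474937772217 20.23247006814927
bar_tail [([518.7, 173.7], 0.94, array([ 555.1, -222.6,   42. ]))]
```

View pics/c5.png

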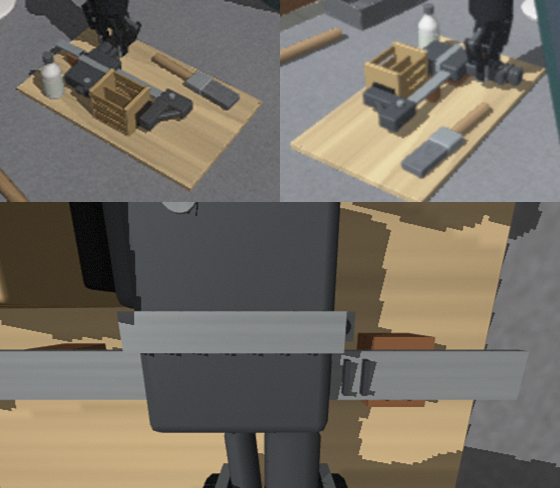

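The crops show the jaw on the bar closing in on the holder and the tail moving out (wrist 490→518), with nothing else disturbed. I'll keep pulling until the gap stays above 38 mm.

Request:
{"method": "jog_arm", "body": {
  "series": [
    [0,0,0,0],
    [0,0,0,0],
    [0,0,0,0],
    [0,0,0,0]
  ],
  "grip": 1
}}

```text
clock: 14.48
eef_pos: [483.8, -131.0, 48.7]
eef_rot: [3.132, 0.244, 0.001]
contact_force: [0.1, 0.6, -0.1]
finger_gap: 85.9
finger_force: 0.1
```

Request:
{"method": "jog_arm", "body": {
  "series": [
    [0,0,0,0],
    [0,0,0,0],
    [0,0,0,0],
    [0,0,0,0],
    [0,0,0,0]
  ],
  "grip": 0
}}

```text
clock: 15.1
eef_pos: [482.3, -130.4, 49.2]
eef_rot: [-3.132, -0.244, 0.003]
contact_force: [-5.1, 0.8, 12.0]
finger_gap: 38.5
finger_force: 21.6
```

```bash
cat >> t.py <<'E'
for c in('scene','side'):
    viewer.read_camera(c)
    for n in('end_pad','head_pad','end_face','bamboo_holder'):
        print(c,n,[(np.round(x['uv'],1).tolist(),round(x['confidence'],2),np.round(atz(c,x['uv'],12 if n[0]=='b' else 42)[:2],0)) for x in models.tip_of(n,c)][:1])
E
python3 t.py
```

```text
15.1 [-5.10374379  0.75613633 11.99997195] 38.536858569108574 21.578012416139245
bar_tail [([526.9, 171.7], 0.65, array([ 556.6, -225.7,   42. ])), ([245.4, 287.1], 0.5, array([ 483.7, -117. ,   42. ]))]
scene end_pad [([270.3, 232.8], 0.52, array([523.,  37.]))]
scene head_pad [([245.4, 247.6], 0.62, array([613.,  26.]))]
scene end_face [([206.4, 229.9], 0.67, array([ 647., -109.]))]
scene bamboo_holder [([266.5, 153.5], 0.7, array([ 237., -273.]))]
side end_pad []
side head_pad []
side end_face [([238.6, 233.6], 0.62, array([488., 115.]))]
side bamboo_holder [([245.4, 209.3], 0.88, array([581.,   2.]))]
```

```bash
cat > u.py <<'E'
from h import *
im=viewer.read_camera('wrist').astype(int);s=r.read_state()
print(s['clock'],s['contact_force'].round(1),s['finger_gap'].round(2),s['finger_force'].round(1),s['eef_pos'].round(1))
print('bar row cols 480+',im[185,480:560:4].tolist())
print('teeth row',im[178,330:480:3].mean(1).round().tolist())
E
python3 u.py
python3 - <<'E'
import cv2
im=cv2.imread('pics/w5.png')[:,:,::-1].astype(int);print(im[185,460:540:4].tolist())
im=cv2.imread('pics/c5.png')[202:,:,::-1].astype(int);print(im[185,480:560:4].tolist())
E
```

```text
[[126, 131, 131], [127, 132, 130], [128, 131, 131], [128, 131, 130], [129, 132, 132], [126, 130, 130], [98, 101, 100], [116, 113, 115], [117, 117, 118], [121, 119, 120], [120, 118, 119], [117, 117, 118], [120, 120, 120], [118, 117, 120], [123, 123, 124], [118, 117, 119], [115, 114, 116], [118, 117, 119], [120, 119, 121], [123, 120, 122]]
[[127, 130, 129], [128, 131, 130], [128, 131, 131], [127, 130, 129], [126, 130, 129], [126, 129, 130], [125, 128, 128], [127, 130, 129], [126, 130, 130], [125, 129, 130], [124, 123, 125], [117, 115, 117], [115, 115, 116], [118, 117, 119], [120, 118, 120], [118, 117, 119], [114, 114, 115], [112, 111, 114], [115, 115, 116], [116, 114, 116]]Traceback (most recent call last):
  File "u.py", line 3, in <module>
    print(s['clock'],s['contact_force'].round(1),s['finger_gap'].round(2),s['finger_force'].round(1),s['eef_pos'].round(1))
                                                 ^^^^^^^^^^^^^^^^^^^^^
AttributeError: 'float' object has no attribute 'round'
```

```bash
cat > u.py <<'E'
from h import *
def tail(im):
    p=im.astype(float)[165:192,400:]; d=(p[...,1]-p[...,0]).mean(0)
    return 400+int(np.nonzero(d>1)[0].max())
if __name__=='__main__':
    im=viewer.read_camera('wrist');s=r.read_state()
    print(round(s['clock'],2),np.round(s['contact_force'],1),round(s['finger_gap'],2),round(s['finger_force'],1),'tail',tail(im))
E
python3 u.py
python3 - <<'E'
import cv2
from u import tail
print(tail(cv2.imread('pics/w5.png')[:,:,::-1]),tail(cv2.imread('pics/c5.png')[202:,:,::-1]))
E
```

```text
15.8 [-4.9  1.2 10.6] 37.82 21.6 tail 531
486 521
```

Request:
{"method": "jog_arm", "body": {
  "series": [
    [0,0,0,0],
    [0,0,0,0],
    [0,0,0,0],
    [0,0,0,0]
  ],
  "grip": 1
}}

```text
clock: 16.3
eef_pos: [483.8, -131.0, 48.7]
eef_rot: [3.132, 0.244, 0.001]
contact_force: [-0.1, 0.8, 0.3]
finger_gap: 85.4
finger_force: 0.1
```

```bash
python3 u.py
```

```text
16.35 [-0.5  0.  -1. ] 85.35 0.0 tail 530
```

Request:
{"method": "jog_arm", "body": {
  "series": [
    [0,0,0,0],
    [0,0,0,0],
    [0,0,0,0],
    [0,0,0,0],
    [0,0,0,0]
  ],
  "grip": 0
}}

```text
clock: 16.98
eef_pos: [480.4, -124.1, 48.9]
eef_rot: [-3.122, -0.235, 0.007]
contact_force: [0.6, 29.8, 17.4]
finger_gap: 51.8
finger_force: 17.7
```

```bash
python3 u.py
```

```text
17.02 [ 0.8 30.6 18.2] 52.05 17.7 tail 554
```

The pads now bear: the trigger stops at a 52 mm gap and the arm is being pulled sideways. I'll move the commanded centre to balance the two fingers.

Request:
{"method": "jog_arm", "body": {
  "series": [
    [-0.01,0.06,0.02,0],
    [-0.007,0.05,0.02,0],
    [0,0,0,0],
    [0,0,0,0],
    [0,0,0,0]
  ]
}}

```text
clock: 17.65
eef_pos: [480.6, -123.6, 49.9]
eef_rot: [-3.13, -0.243, 0.005]
contact_force: [-2.2, -0.2, -19.4]
finger_gap: 52.0
finger_force: 30.0
```

```bash
python3 u.py;tail -6 t.py >/dev/null; python3 t.py
```

```text
17.7 [ -2.5  -0.6 -28. ] 52.1 29.2 tail 552
17.7 [ -2.45645666  -0.61481825 -28.04471394] 52.09507802395673 29.153594970703125
bar_tail [([547.9, 171.7], 0.83, array([ 556.2, -227.9,   42. ]))]
scene end_pad [([270.0, 232.9], 0.51, array([524.,  37.]))]
scene head_pad [([292.0, 244.5], 0.6, array([512., 115.]))]
scene end_face [([290.3, 242.7], 0.59, array([510., 106.]))]
scene bamboo_holder [([244.5, 244.1], 0.91, array([590.,  -6.]))]
side end_pad []
side head_pad [([297.9, 194.5], 0.58, array([ 490., -115.]))]
side end_face [([240.0, 229.2], 0.92, array([498., 101.]))]
side bamboo_holder [([248.1, 208.6], 0.73, array([578.,  -5.]))]
```

Request:
{"method": "jog_arm", "body": {
  "series": [
    [0,0,-0.012,0],
    [0,0,-0.012,0],
    [0,0,0,0],
    [0,0,0,0]
  ]
}}

```text
clock: 18.8
eef_pos: [480.7, -123.6, 49.9]
eef_rot: [-3.131, -0.243, 0.004]
contact_force: [-7.4, 1.8, -11.4]
finger_gap: 51.8
finger_force: 28.6
```

```bash
python3 u.py
```

```text
18.85 [ -6.    1.6 -11.8] 52.19 28.6 tail 551
```

Request:
{"method": "jog_arm", "body": {
  "series": [
    [0,0,-0.012,0],
    [0,0,0,0],
    [0,0,0,0],
    [0,0,0,0]
  ],
  "newtons": 20
}}

```text
clock: 19.35
eef_pos: [480.7, -123.6, 49.8]
eef_rot: [-3.131, -0.244, 0.004]
contact_force: [-8.8, 2.7, -3.4]
finger_gap: 52.1
finger_force: 28.3
```

```bash
python3 u.py
python3 - <<'E'
from h import *
viewer.read_camera('scene')
m=max(models.outline_of('bamboo_holder','scene'),key=lambda x:-abs(x['uv'][0]-245)-abs(x['uv'][1]-240))
print(m['uv'],m['confidence'])
for n in('glue_brush','glue_bottle','end_jaw'):print(n,[(x['uv'],round(x['confidence'],2)) for x in models.outline_of(n,'scene')][:2])
s=r.read_state()
w=viewer.read_camera('wrist')
for n in('end_pad','head_pad','bamboo_holder'):
  for x in models.outline_of(n,'wrist')[:2]:
    ys,xs=np.nonzero(x['mask']);print(n,round(x['confidence'],2),xs.min(),xs.max(),ys.min(),ys.max())
E
```

```text
19.4 [-8.4  2.6 -2.8] 51.87 28.3 tail 551
[277.0, 243.4] 0.46
glue_brush [([300.5, 226.7], 0.59)]
glue_bottle [([200.2, 222.4], 0.74), ([247.8, 205.5], 0.74)]
end_jaw [([272.4, 241.3], 0.62)]
head_pad 0.84 91 135 0 89
bamboo_holder 0.61 0 145 0 105
```

The estimated draw (about 29 mm) matches the gap the hover picture showed between the pads (about 119 mm, less the holder's 90 mm). The trigger is blocked at a 52 mm gap with steady force, well below crushing. Handing in.

```bash
python3 -c "
from bench import r
print(r.finish_job())"
```

```text
the job is handed in; nothing more can be done
None
```

I handed the job in with the end jaw pushed home and the holder clamped after five trigger pulls, with handle and trigger still squeezed at about 28 N; when the pads first met the holder, an off-centre grip put about 30 N of extra side pull on the trigger, and I saw no sign of crushing but couldn't measure the pad force.

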